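# Unlock the tea chest and hold the key turned

### The arm

A 6-joint arm with a two-finger parallel gripper is mounted at the origin on the work surface. World frame = base frame: x ahead of the robot, y to its left, z up, the work surface at z = 0. Lengths are in m, angles in rad, forces in N, time in s.
With the tool pointing down it reaches from about 0.25 to 0.775 m from the base axis. Payload 8.9 kg.
Tool frame: the origin (TCP) lies on the centre line of the jaws, within the pads' length; the fingertips stand 14 mm ahead of it and the grasp point (between the pads) lies 5 mm behind it; z points along the fingers, y is the direction in which the jaws open and shut (so a half turn about z gives the same grasp; the last joint's range is limited). The gripper opens to 85 mm and grips with 20 to 120 N. Pads are 22 mm wide; open, the fingers measure 114 mm over their backs; the gripper's body (76 mm by 85 mm) begins 54 mm behind the grasp point. The pads swing forward as they close: fully open they stand 13 mm farther back than shut.
Start: joints at [1.103, 0.291, -0.153, 1.127, 0, 1.431], TCP at [0.17, 0.497, 0.245] pointing down, gripper open.
Joint ranges: [-2.52, 2.52], [-0.91, 1.74], [-1.3, 1.37], [-1.96, 2.02], [-1.52, 1.47], [-3.14, 3.14]. Speed limits (rad/s): [2.22, 2.22, 2.79, 3.14, 3.14, 3.14].

### API

Orientations are given as [roll, pitch, yaw] about the fixed x, y, z axes, in that order (R = Rz(yaw) Ry(pitch) Rx(roll)).
In Python, from station import robot gives the robot as it stands. The module is installed in compiled form; this text tells all that it offers.
- The arm moves only by the tool carry_out, never from a script. Its argument "commands" is a list of rows, each a list of 5 numbers: the opening, from -1 (shut) to 1 (fully open), so that 0 is half open, then the shift along the tool's x, y, z as a fraction of full scale, then the turn about the tool's z as a fraction of full scale. In form: [[grip, dx, dy, dz, turn], ...]. A call has 1 to 5 rows; each row shifts and turns the commanded pose from where the row before left it, along the tool's axes as they then stand; what a row does not reach is not made up. Full scale, the value 1, is 0.03 m for a shift and 5 degrees for a turn. A row lasts 1/12 s, in which the tool goes at most 41.7 mm and 7.16 degrees, less where a joint would pass 70% of its speed; a pose out of reach is approached as far as the arm can. A call with a number of a shift or a turn outside -1 to 1 is refused whole. A call with a gripper value outside its range is refused whole. The fingers move at their own pace and stop on an object; "grip_force" is the grip in N (left out, the last holds). Time passes only in rows, so rows that do not move let the fingers close. It gives the time, the measured TCP pose, the force and the opening at its end, in the units of the state.
- robot.get_obs(): the state, without advancing time (a new reading comes with each control period).
- robot.read_camera(name): name is "scene" or "top"; returns the picture (400x640x3 uint8, red, green, blue); there is no depth.
- robot.camera_info(name): a dict with "fovy" (degrees; the focal length in pixels is half the picture's height over the tangent of half this angle, whatever the lens; pixels are square), "cx", "cy" (the principal point, pixels), "view" (4x4, takes a point from world to camera coordinates). Camera axes: x right, y up, looking along -z (the intrinsics and any distortion apply to the point x, -y, -z); pixel columns grow to the right and rows downward; lengths in m; the calibration is good to about 2 mm. A picture is of the moment at which its call begins. camera_info takes no time and is no camera call.
- robot.sign_off(): hands the job in, once; it reports no verdict.
Trained networks look in the newest picture that a camera, given by its name, has taken for a name from the list of things; names that differ only in an ending like _2 or _b are one class to them, and where a whole thing is asked for, a point or a joint stands for the part that bears it (a point fixed in the world has none). Each returns a list of dicts, best first, with "p" (0 to 1); they miss things now and then, are a little off and sometimes report something else, mostly with a low value. They report only what shows in the picture. A call takes as long as a camera call. They do not tell look-alikes from the thing itself.
- robot.look_for(camera, thing): "box" ([centre column, centre row, width, height] in pixels, round what is visible of it).
- robot.cut_out(camera, thing): "region" (400x640 bool, what is visible of it) and "box" ([centre column, centre row, width, height] in pixels, round what is visible of it).
- robot.tip_of(camera, thing): "xy" ([column, row] in pixels: a listed point, or the origin of a listed thing).
The state is a dict: "clock": time; "joint_positions": joint angles; "joint_velocities": joint speeds; "effort": joint torques, N m; "position": TCP position; "tool_rot": TCP orientation; "ft_force": force on the tool from outside, world axes, zero at the start; "wrist_torque": the same for the moment, N m; "grip_width": finger opening in m.
Only numpy, scipy, OpenCV 4.12 (cv2) and the standard library are available. Lean on these libraries where they do the work, as an engineer would, in place of code of your own. Each camera call takes 0.05 s, during which the arm holds its last target. There are 200 camera calls.

### The job

On the bamboo tea chest, slide the wooden tray that covers the lock along its rails until it clicks into its next detent, taking the cup standing on it along. Then take the key with the rectangular bow out of its block, push it fully home into the uncovered lock (its pins are sticky, so a little wiggling helps it past them) and turn it clockwise a quarter turn to the stop. The lock springs back, so finish while holding the key turned there; keep the cup standing, and leave the other key and the other things on the table where they are.

Things in the scene. Friction and masses are not known exactly. Their poses are not given: they have to be found in the camera images.
- chest: Fixed bamboo chest, 150 (x) x 300 (y) x 70 mm high; origin at the centre of its underside on the table, z up. Two aluminium rails 8 mm high run along its y axis on the top, at x = -60 and +60 mm. The lock is in its top at x = 0, y = -75 mm. Stands at different places and yaws (within 0.35 rad).
- carrier (a joint): Travel in m of the sliding wooden tray (108 mm across the rails, 110 mm along them, rim top 24 mm above the chest top) along the chest's +y axis. 0: first station, covering the lock, where it starts. 0.115: next detent, where a sprung ball drops between two ridges and centres the tray (it captures within about 5 mm). 0.15: end stop, too far. Passing a ridge into or out of a detent takes about 4 to 6 N, sliding between them about 1 N plus 6 N per m/s.
- post (a point): Centre of the top of the square wooden post (14 x 14 mm, 46 mm tall, sides along the chest's axes, top 60 mm above the chest top) by which the tray is pushed; it stands on the tray's end at the chest's -y side, 38 mm from the tray's centre. The point's axes are the chest's. Free room of 40 mm on its x sides above the tray's 24 mm rim; the cup is 28 mm away from its centre towards +y.
- cup: Loose white teacup, 56 mm wide, 42 mm high, standing in the tray (its floor 14 mm above the chest top), 18 mm towards chest +y from the tray's centre, rides along. Origin at the centre of its underside, z up.
- tray (a point): Point on the tray's floor where the cup stands; moves with the tray.
- keyhole (a point): Centre of the mouth of the keyhole, in the top face of the brass lock cylinder, 2 mm above the chest top. z up, axes as the chest's (does not turn with the cylinder). The slot is 13.4 mm long along the chest's x axis (cylinder at 0) and 5.4 mm wide, with a 2 mm chamfer, open 32 mm deep. Three sticky sprung pins, 7, 13 and 19 mm deep, stick out 2.7 mm from the slot's narrow ends; pushing the key past them takes about 4 to 10 N downwards, and they then keep it in place lightly.
- slot (a point): Same point as the keyhole, but turns with the cylinder: its x axis runs along the slot's length, z up.
- plug (a joint): Turn of the lock cylinder in rad: 0 = rest, grows clockwise seen from above to the stop at 1.5 (about a quarter turn). A spring returns it to 0 (about 0.06 N m when turned). The key has about 0.15 rad of play in the slot.
- key: The key that fits: plain steel, standing upright in its block, bow a rectangular plate 30 mm wide (its x) x 10 mm thick (its y) x 42 mm tall above the origin; blade 12 mm (x) x 4 mm (y) x 28 mm long below the origin with a round tip. Origin at the centre of the bow's underside (the shoulder, which comes to lie on the keyhole's mouth when fully home), z up. The same either way round (half turn about z). 50 g. Loose; it starts upright with a yaw of its own.
- block: Fixed wooden block 55 x 55 x 36 mm that holds this key; origin at the centre of its underside; the key's blade stands loosely (play of 2 mm each way) in a slot in its top, 33 mm deep, along its x axis.
- key2: The other key, plain steel with a round disc bow (34 mm) and a round shank; it does not belong to this lock. Stands in a like block; the two blocks swap places. Origin at the centre of the bow's underside, z up. Leave alone.
- remote: Loose grey remote control, 45 x 160 x 18 mm, lying on the table; bystander.
- mug: Loose white mug, 80 mm wide, 70 mm high; bystander.
- jar: Loose white jar with wooden cap, 68 mm wide, 85 mm high; bystander.
- spoon: Loose spoon, 130 mm long, lying on the table; bystander.
Not all that is in view belongs to the job. What is shaped like the cup but blue or red is not meant. Leave any green look-alike of the key alone.

How it is judged:
On the way, in this order (a step that is already met when the one before it is completed fails the run):
1. the tray rests in its next detent, the lock uncovered (value of joint carrier between 0.111 and 0.119 m), for 0.3 s.
2. the key is fully home in the lock, not yet turned (z of key in the frame of keyhole below 0.003 m and horizontal distance between key and keyhole below 0.003 m and angle between key's own z axis and vertical below 0.12 rad and value of joint plug below 0.6 rad), for 0.1 s.
At the end, for the whole second after the job is handed in: The lock cylinder is held turned beyond 1.3 rad by the key, which is fully home (shoulder within 4 mm of the mouth, within 3 mm of its axis, upright within 0.12 rad) and in the fingers' grip; the tray is in its next detent (115 mm, within 4 mm) with the cup standing on it within 30 mm of its place (all of step 1 and value of joint plug above 1.3 rad and z of key in the frame of keyhole below 0.004 m and horizontal distance between key and keyhole below 0.003 m and angle between key's own z axis and vertical below 0.12 rad and angle between the x axis of key and the x axis of slot, either way round below 0.3 rad and contact force between the fingers and key above 1 N and horizontal distance between cup and tray below 0.03 m and angle between cup's own z axis and vertical below 0.2 rad); the arm keeps its last pose, push and grip.
It fails at once if the cup tips over (angle between cup's own z axis and vertical above 0.5 rad).
It fails at once if the other key is disturbed (distance of key2 from where it was at the start of the episode above 0.02 m).
It fails at once if a bystander is knocked about (distance of any of remote, mug, jar, spoon from where it was at the start of the episode above 0.03 m).
It also fails if it takes over 72 s, if anything falls off the work surface, if the arm or the gripper's body presses on something with over 40 N, if the wrist force passes 120 N, or if a joint passes its speed limit or range.

## Working session

There is one attempt and no reset: what is moved stays moved. The work goes in short steps, Python scripts to look and compute and a tool call to move; the robot and the scene stay as the last step left them, time stands still between calls to the robot, and variables do not carry over. Pictures are saved under pics/ and viewed, about 8 in all and at most 12, crops included, and the job is handed in when it is done.

Besides the shell and the picture viewer there is one more tool, called after "Call:" as name(argument=value, ...) on one line, values as JSON. carry_out: Moves the arm, as the interface text tells. Its arguments: {"type":"object","properties":{"commands":{"type":"array"},"grip_force":{"type":"number"}},"required":["commands"]}

```bash
mkdir -p pics
cat > h.py <<'E'
import numpy as np, cv2
from station import robot
def cam(n):
    c=robot.camera_info(n); V=np.array(c["view"]); f=200/np.tan(np.radians(c["fovy"])/2); return c,V,f
def ray(n,px):
    c,V,f=cam(n); d=np.array([(px[0]-c["cx"])/f,-(px[1]-c["cy"])/f,-1.]); R=V[:3,:3]
    return -R.T@V[:3,3], R.T@d
def atz(n,px,z):
    o,d=ray(n,px); return o+d*(z-o[2])/d[2]
def proj(n,P):
    c,V,f=cam(n); p=V[:3,:3]@np.array(P)+V[:3,3]; return np.array([c["cx"]+f*p[0]/-p[2], c["cy"]-f*p[1]/-p[2]])
def tri(a,b):
    o1,d1=ray("scene",a);o2,d2=ray("top",b)
    t=np.linalg.lstsq(np.c_[d1,-d2],o2-o1,rcond=None)[0]; p,q=o1+t[0]*d1,o2+t[1]*d2
    return (p+q)/2,np.linalg.norm(p-q)
E
python3 - <<'E'
from h import *
np.set_printoptions(precision=4,suppress=True)
for n in("scene","top"):
    im=robot.read_camera(n); cv2.imwrite(f"pics/{n}0.png",im[...,::-1])
    print(n,{k:v for k,v in robot.camera_info(n).items()}, ray(n,(320,200))[0])
    for t in("chest","post","cup","key","key2","block","keyhole","carrier"):
        print(t,[(np.round(r["xy"],1),round(r["p"],2)) for r in robot.tip_of(n,t)] if t!="carrier" else "",[(np.round(r["box"]),round(r["p"],2)) for r in robot.look_for(n,t)] if t!="keyhole" else "")
print(robot.get_obs())
E
```

```text
scene {'fovy': 57.71301500669639, 'cx': 320.50278539023753, 'cy': 196.04024419991805, 'view': array([[-0.7333,  0.6797, -0.018 ,  0.4304],
       [-0.5126, -0.5351,  0.6715,  0.1723],
       [ 0.4468,  0.5016,  0.7408, -1.1391],
       [ 0.    ,  0.    ,  0.    ,  1.    ]])} [0.9129 0.3711 0.7359]
chest [(array([299.8, 222.1]), 0.81)] [(array([302., 220., 108., 121.]), 0.95)]
post [(array([278.8, 156.5]), 0.6)] [(array([286., 183.,  55.,  51.]), 0.72)]
cup [(array([284. , 189.3]), 0.98), (array([327.9, 175.2]), 0.65), (array([256.5, 175.4]), 0.61)] [(array([284., 182.,  22.,  24.]), 0.92), (array([328., 169.,  19.,  21.]), 0.77), (array([251., 166.,  15.,  21.]), 0.77)]
key [(array([427.7, 333. ]), 0.69), (array([443.4, 278.5]), 0.68), (array([408.2, 258.5]), 0.57), (array([470. , 302.9]), 0.54)] [(array([284., 183.,  53.,  51.]), 0.58), (array([448., 276.,  18.,  22.]), 0.57)]
key2 [(array([427.7, 333. ]), 0.69), (array([443.4, 278.5]), 0.68), (array([408.2, 258.5]), 0.57), (array([470. , 302.9]), 0.54)] [(array([284., 183.,  53.,  51.]), 0.58), (array([448., 276.,  18.,  22.]), 0.5
[... 1445 characters left out ...]
2.]), 0.66), (array([164., 222.,  23.,  24.]), 0.64)]
keyhole [(array([345.8, 187. ]), 0.86), (array([166.5, 223.4]), 0.47)] 
carrier  [(array([351., 187.,  55.,  50.]), 0.9), (array([228., 221.,  22.,  47.]), 0.27)]
{'clock': 1.5, 'joint_positions': array([ 1.1027,  0.2907, -0.1534,  1.1267, -0.    ,  1.4315]), 'joint_velocities': array([-0.0015, -0.0003, -0.0003,  0.0009, -0.0008, -0.0004]), 'effort': array([ -0.001 , -53.7028,  33.1634,   0.0021,  -0.0004,   0.    ]), 'position': array([0.1695, 0.4969, 0.2453]), 'tool_rot': array([3.1416, 0.    , 2.8127]), 'ft_force': array([-1.3543,  0.2439,  0.2279]), 'wrist_torque': array([-0.0015,  0.0272, -0.0158]), 'grip_width': 0.08535335368966387}
```

Run:
```python
import cv2,numpy as np
s=cv2.imread("pics/scene0.png");t=cv2.imread("pics/top0.png")
a=cv2.resize(s[120:385,220:520],None,fx=2.6,fy=2.2); cv2.imwrite("pics/a.png",s)
b=cv2.resize(t[100:280,120:440],(800,450),interpolation=cv2.INTER_CUBIC); cv2.imwrite("pics/b.png",b)
c=cv2.resize(s[230:370,380:520],(600,600),interpolation=cv2.INTER_CUBIC); cv2.imwrite("pics/c.png",c)
```

```text
(no output)
```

View pics/a.png

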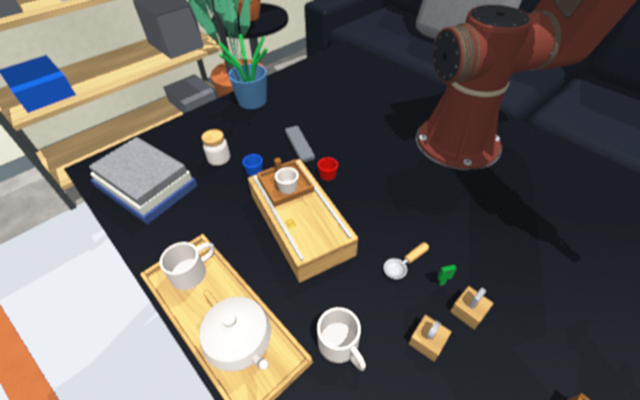

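View pics/b.png

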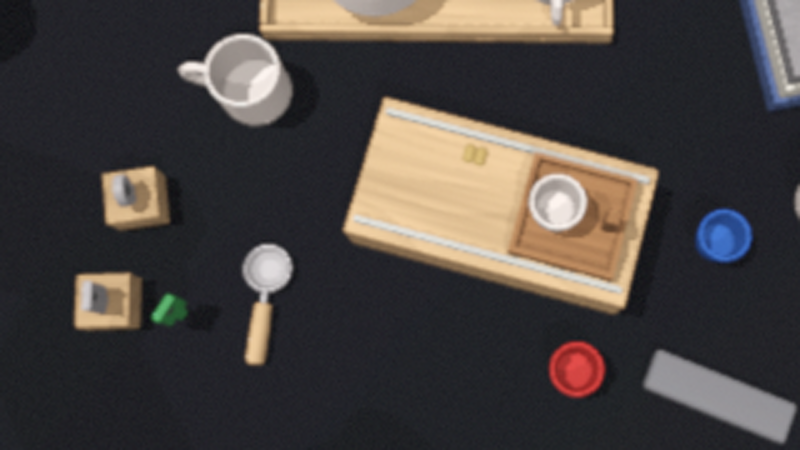

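View pics/c.png

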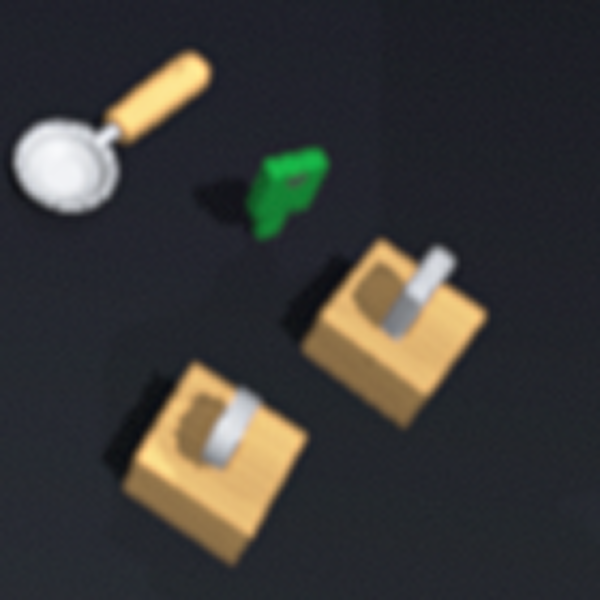

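Run:
```python
from h import *
np.set_printoptions(precision=4,suppress=True)
for n,ts in (("top",("chest","post","block")),("scene",("block",))):
    im=robot.read_camera(n)
    for t in ts:
        r=robot.cut_out(n,t)
        for q in r[:2]:
            m=q["region"].astype(np.uint8); rc=cv2.minAreaRect(cv2.findNonZero(m)); print(n,t,round(q["p"],2),rc,m.sum())
# chest top corners (b crop: x/2.5+120, y/2.5+100)
C=[(387,98),(657,168),(622,308),(346,232)]
P=np.array([atz("top",(x/2.5+120,y/2.5+100),.07) for x,y in C]); print(P); print(np.linalg.norm(np.roll(P,-1,0)-P,axis=1),P.mean(0))
print("post",tri((278.8,156.5),(364.2,187.9)), atz("top",(364.2,187.9),.13),atz("top",(366.8,186),.13),atz("scene",(278.8,158),.13))
print("cup",tri((284,189.3),(342.8,183)),"key",tri((470,302.9),(160.8,217)))
print("key2",tri((427.7,333),(171.2,177.7)),"block",atz("top",(163,220),.036))
# key bow top (z~.078): b crop and c crop(scale 600/140, off 380,230)
print("keytop",atz("top",(95/2.5+120,290/2.5+100),.078),atz("scene",(438/600*140+380,258/600*140+230),.078))
k=[atz("scene",(x/600*140+380,y/600*140+230),.036) for x,y in((380,238),(487,316),(408,395),(318,318))]
print("blocktop",np.array(k),np.mean(k,0))
```

```text
top chest 0.76 ((320.4468688964844, 181.7964630126953), (116.28716278076172, 61.10490036010742), 15.124006271362305) 6573
top post 0.84 ((349.18463134765625, 185.8230743408203), (43.23895263671875, 42.53730773925781), 15.255120277404785) 1402
top block 0.91 ((163.0, 220.0), (22.0, 26.0), 90.0) 427
top block 0.57 ((320.0767822265625, 181.58714294433594), (115.62611389160156, 60.09981155395508), 14.931416511535645) 6426
scene block 0.9 ((470.85003662109375, 307.5500183105469), (30.35786247253418, 31.812509536743164), 34.69515609741211) 810
[[ 0.6786  0.0264  0.07  ]
 [ 0.6046 -0.2598  0.07  ]
 [ 0.4563 -0.2204  0.07  ]
 [ 0.533   0.0652  0.07  ]]
[0.2956 0.1534 0.2958 0.1507] [ 0.5681 -0.0971  0.07  ]
post (array([ 0.5359, -0.2016,  0.1373]), np.float64(0.002590146958623)) [ 0.5365 -0.2016  0.13  ] [ 0.5413 -0.2081  0.13  ] [ 0.5355 -0.2054  0.13  ]
cup (array([ 0.5623, -0.1558,  0.073 ]), np.float64(0.005208701201113082)) key (array([0.4718, 0.3247, 0.0392]), np.float64(0.002166647434767272))
key2 (array([0.5809, 0.3045, 0.0347]), np.float64(0.007218536864731296)) block [0.4637 0.3206 0.036 ]
keytop [0.4692 0.3174 0.078 ] [0.4564 0.3283 0.078 ]
blocktop [[0.4382 0.3004 0.036 ]
 [0.4374 0.3573 0.036 ]
 [0.4986 0.3526 0.036 ]
 [0.4962 0.3033 0.036 ]] [0.4676 0.3284 0.036 ]
```

Call:
carry_out(commands=[[0, -0.96, -0.91, 0, 0], [0, -0.96, -0.91, 0, 0], [0, -0.96, -0.91, 0, 0], [0, -0.96, -0.91, 0, 0], [0, -0.96, -0.91, 0, 0]])

```text
clock: 2.22
position: [0.2621, 0.3196, 0.2454]
tool_rot: [3.141, 0.0, 2.814]
ft_force: [1.9, 1.0, -0.5]
grip_width: 0.0426
```

Call:
carry_out(commands=[[0, -0.96, -0.91, 0, 0], [0, -0.96, -0.91, 0, 0], [0, -0.96, -0.91, 0, 0], [0, -0.96, -0.91, 0, 0], [0, -0.96, -0.91, 0, 0]])

```text
clock: 2.63
position: [0.3544, 0.1437, 0.2456]
tool_rot: [3.141, 0.001, 2.813]
ft_force: [1.0, 1.5, 0.7]
grip_width: 0.0427
```

Call:
carry_out(commands=[[0, -0.96, -0.91, 0, 0], [0, -0.96, -0.91, 0, 0], [0, -0.96, -0.91, 0, 0], [0, -0.96, -0.91, 0, 0], [0, -0.96, -0.91, 0, 0]])

```text
clock: 3.05
position: [0.4467, -0.0323, 0.2455]
tool_rot: [3.141, 0.001, 2.812]
ft_force: [0.8, 0.8, 0.4]
grip_width: 0.0428
```

Call:
carry_out(commands=[[0, -0.96, -0.91, 0, 0], [0, -0.96, -0.91, 0, 0], [0, -0.96, -0.91, 0, 0], [0, -0.96, -0.91, 0, 0], [0, 0, 0, 0, 1]])

```text
clock: 3.47
position: [0.5225, -0.1767, 0.2446]
tool_rot: [-3.14, 0.002, 2.723]
ft_force: [-2.1, 1.6, 0.8]
grip_width: 0.0426
```

Call:
carry_out(commands=[[0, 0, 0, 0, 1], [0, 0, 0, 0, 1], [0, 0, 0, 0, 1], [0, 0, 0, 0, 1], [0, 0, 0, 0, 1]])

```text
clock: 3.88
position: [0.5199, -0.1708, 0.2452]
tool_rot: [-3.142, -0.0, 2.285]
ft_force: [-0.3, -0.1, 0.6]
grip_width: 0.0428
```

Call:
carry_out(commands=[[0, 0, 0, 0, 1], [0, 0, 0, 0, 1], [0, 0, 0, 0, 1], [0, 0, 0, 0, 1], [0, 0, 0, 0, 1]])

```text
clock: 4.3
position: [0.5199, -0.1708, 0.2453]
tool_rot: [-3.142, 0.0, 1.849]
ft_force: [-1.1, -0.6, -0.0]
grip_width: 0.0423
```

Call:
carry_out(commands=[[0, 0, 0, 0, 1], [0, 0, 0, 0, 1], [0, 0, 0, 0, 1], [0, 0, 0, 0, 1], [0, 0, 0, 0, 1]])

```text
clock: 4.72
position: [0.5199, -0.1707, 0.2453]
tool_rot: [3.142, -0.0, 1.412]
ft_force: [-0.1, -0.2, -0.1]
grip_width: 0.0427
```

Call:
carry_out(commands=[[0, 0, 0, 0, 1], [0, 0, 0, 0, 0.2], [0, 0, 0, 0, 0]])

```text
clock: 4.97
position: [0.5199, -0.1708, 0.2453]
tool_rot: [3.142, -0.0, 1.313]
ft_force: [0.5, 0.3, -0.3]
grip_width: 0.0428
```

Call:
carry_out(commands=[[0, -0.94, 0.9, 0, 0], [0, 0, 0, 0.8, 0], [0, 0, 0, 0.8, 0], [0, 0, 0, 0.7, 0], [0, 0, 0, 0, 0]])

```text
clock: 5.38
position: [0.5366, -0.2039, 0.1724]
tool_rot: [-3.135, -0.001, 1.314]
ft_force: [-1.0, 0.5, -0.1]
grip_width: 0.0428
```

Run:
```python
from h import *
o=robot.get_obs(); print(o["position"])
a=[]
for n in("scene","top"):
    im=robot.read_camera(n); p=proj(n,o["position"]+[0,0,-.014]); print(n,p)
    for t in("post",): print([(np.round(r["xy"],1),round(r["p"],2)) for r in robot.tip_of(n,t)])
    x,y=np.clip(p.astype(int),60,None); a.append(cv2.resize(im[y-50:y+50,x-60:x+60,::-1],(480,400),interpolation=cv2.INTER_CUBIC))
cv2.imwrite("pics/d.png",cv2.resize(np.hstack(a),(800,333)))
```

```text
[ 0.53660063 -0.20394126  0.172364  ]
scene [277.61030823 149.77448114]
[(array([276.2, 157.7]), 0.73), (array([286.5, 187.5]), 0.41)]
top [366.78731714 185.49789552]
[]
```

View pics/d.png

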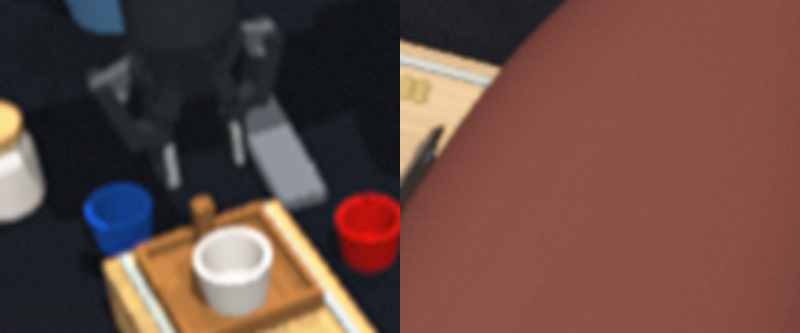

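The post sits midway below the open fingers (crop 202,205), with the cup in front of it; I'll descend and grip.

Call:
carry_out(commands=[[0, 0, 0, 0.9, 0], [0, 0, 0, 0.9, 0], [0, 0, 0, 0, 0], [-1, 0, 0, 0, 0], [-1, 0, 0, 0, 0]], grip_force=30)

```text
clock: 6.0
position: [0.5398, -0.2054, 0.1243]
tool_rot: [3.139, 0.0, 1.312]
ft_force: [-0.1, 1.0, 0.0]
grip_width: 0.0198
```

Call:
carry_out(commands=[[-1, 0, 0, 0, 0], [-1, 0, 0, 0, 0], [-1, 0, 0, 0, 0]])

```text
clock: 6.25
position: [0.5408, -0.2057, 0.1246]
tool_rot: [3.137, 0.001, 1.312]
ft_force: [3.5, -0.7, 7.5]
grip_width: 0.0129
```

Call:
carry_out(commands=[[-1, 0.15, 0, 0, 0], [-1, 0.25, 0, 0, 0], [-1, 0.28, 0, 0, 0], [-1, 0.28, 0, 0, 0], [-1, 0.28, 0, 0, 0]])

```text
clock: 6.67
position: [0.5503, -0.1699, 0.1246]
tool_rot: [3.137, 0.002, 1.311]
ft_force: [3.8, -2.5, 6.3]
grip_width: 0.0132
```

Call:
carry_out(commands=[[-1, 0.28, 0, 0, 0], [-1, 0.28, 0, 0, 0], [-1, 0.28, 0, 0, 0], [-1, 0.28, 0, 0, 0], [-1, 0.28, 0, 0, 0]])

```text
clock: 7.08
position: [0.5612, -0.1291, 0.1246]
tool_rot: [3.137, 0.001, 1.312]
ft_force: [4.1, -2.8, 7.8]
grip_width: 0.0133
```

Call:
carry_out(commands=[[-1, 0.28, 0, 0, 0], [-1, 0.28, 0, 0, 0], [-1, 0.28, 0, 0, 0], [-1, 0.2, 0, 0, 0], [-1, 0, 0, 0, 0]])

```text
clock: 7.5
position: [0.5695, -0.0978, 0.1246]
tool_rot: [3.136, -0.0, 1.313]
ft_force: [4.9, 2.4, 7.1]
grip_width: 0.0133
```

Call:
carry_out(commands=[[-1, 0, 0, 0, 0], [-1, 0, 0, 0, 0]])

```text
clock: 7.67
position: [0.5694, -0.0982, 0.1246]
tool_rot: [3.136, -0.001, 1.313]
ft_force: [5.3, 2.3, 6.6]
grip_width: 0.0134
```

Call:
carry_out(commands=[[-1, 0.07, 0, 0, 0], [-1, 0.06, 0, 0, 0], [-1, 0, 0, 0, 0], [-1, 0, 0, 0, 0]])

```text
clock: 8.0
position: [0.5703, -0.0947, 0.1246]
tool_rot: [3.136, -0.0, 1.312]
ft_force: [3.4, -0.1, 7.9]
grip_width: 0.0132
```

Call:
carry_out(commands=[[0, 0, 0, 0, 0], [0, 0, 0, 0, 0], [0, 0, 0, 0, 0], [0, 0, 0, -0.7, 0], [0, 0, 0, -1, 0]])

```text
clock: 8.42
position: [0.5657, -0.0939, 0.1713]
tool_rot: [-3.135, 0.0, 1.312]
ft_force: [0.4, 0.1, -1.5]
grip_width: 0.0427
```

Call:
carry_out(commands=[[0, 0, 0, -1, 0], [0, 0, 0, -1, 0], [0, 0, 0, -0.5, 0]])

```text
clock: 8.67
position: [0.5687, -0.0947, 0.2518]
tool_rot: [3.138, 0.0, 1.312]
ft_force: [0.5, -0.5, 0.9]
grip_width: 0.0429
```

```bash
cat > ov.py <<'E'
from h import *
def box(n,im,c,yaw,hx,hy,z0,z1,col,s,off):
    R=np.array([[np.cos(yaw),-np.sin(yaw)],[np.sin(yaw),np.cos(yaw)]])
    for z in(z0,z1):
        P=[proj(n,[*(np.array(c)+R@[a*hx,b*hy]),z]) for a,b in((1,1),(1,-1),(-1,-1),(-1,1))]
        cv2.polylines(im,[np.int32(np.round((np.array(P)-off+.5)*s))],True,col,1)
E
python3 - <<'E'
from ov import *
a=[]
for n,(x,y) in(("scene",(470,300)),("top",(165,218))):
    im=robot.read_camera(n); q=28 if n=="scene" else 22; s=400/(2*q)
    z=cv2.resize(im[y-q:y+q,x-q:x+q,::-1],(400,400),interpolation=cv2.INTER_CUBIC); w=z.copy()
    box(n,w,(.468,.3235),0,.0275,.0275,0.036,.036,(0,255,255),s,(x-q,y-q))
    box(n,w,(.468,.3235),0,.015,.005,.039,.081,(0,0,255),s,(x-q,y-q))
    a.append(np.hstack([z,w]))
cv2.imwrite("pics/e.png",cv2.resize(np.vstack(a),(600,600)))
E
```

```text
(no output)
```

View pics/e.png

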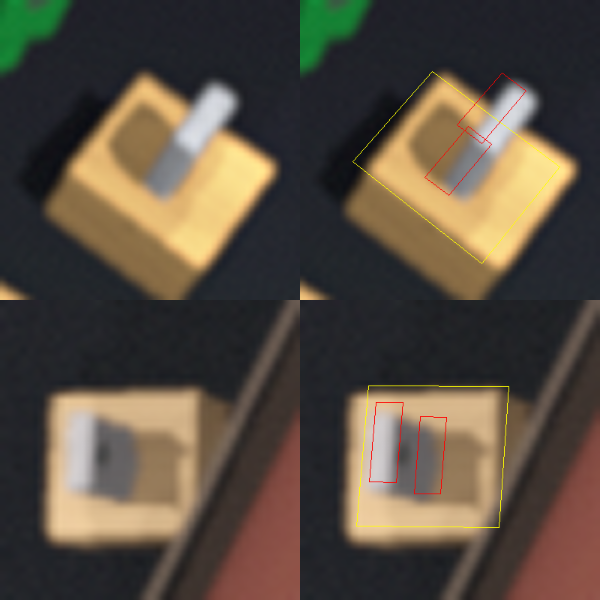

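Run:
```python
from ov import *
from scipy.optimize import least_squares
def toS(p): return np.array(p)*56/300+[470-28,300-28]-.5
def toT(p): return (np.array(p)-[0,300])*44/300+[165-22,218-22]-.5
# corner signs in image order
S=[((145,72),(-1,-1)),((277,168),(-1,1)),((200,268),(1,1)),((72,168),(1,-1))]
T=[((50,395),(1,1)),((197,390),(1,-1)),((45,543),(-1,1)),((195,545),(-1,-1))]
def corner(c,yaw,h,s,z): return [c[0]+np.cos(yaw)*s[0]*h[0]-np.sin(yaw)*s[1]*h[1], c[1]+np.sin(yaw)*s[0]*h[0]+np.cos(yaw)*s[1]*h[1], z]
def res(q,which,h,z):
    r=[]
    for n,L,f in which:
        for p,s in L: r+=list(proj(n,corner(q[:2],q[2],h,s,z))-f(p))
    return r
for w in([("scene",S,toS)],[("top",T,toT)],[("scene",S,toS),("top",T,toT)]):
    q=least_squares(res,[.468,.3235,0],args=(w,(.0275,.0275),.036)); print(q.x,np.sqrt(np.mean(q.fun**2)))
print("bow",atz("scene",toS((208,112)),.081),atz("top",toT((82,450)),.081), tri(toS((208,112)),toT((82,450))))
```

```text
[0.46459739 0.32869227 0.02622912] 0.2886191812065996
[0.46323864 0.32751323 0.03596811] 0.7036868644027631
[0.46399632 0.32831689 0.03002096] 0.5983404495661454
bow [0.4652644  0.32850614 0.081     ] [0.46489508 0.32467962 0.081     ] (array([0.46451346, 0.32715328, 0.07840738]), np.float64(0.002955104544018927))
```

Call:
carry_out(commands=[[0, 0.98, -0.535, 0, 0], [0, 0.98, -0.535, 0, 0], [0, 0.98, -0.535, 0, 0], [0, 0.98, -0.535, 0, 0], [0, 0.98, -0.535, 0, 0]])

```text
clock: 9.18
position: [0.5267, 0.0695, 0.2471]
tool_rot: [-3.14, 0.001, 1.311]
ft_force: [1.2, 0.4, 0.2]
grip_width: 0.0428
```

Call:
carry_out(commands=[[0, 0.98, -0.535, 0, 0], [0, 0.98, -0.535, 0, 0], [0, 0.98, -0.535, 0, 0], [0, 0.98, -0.535, 0, 0], [0, 0.98, -0.535, 0, 0]])

```text
clock: 9.6
position: [0.4868, 0.232, 0.2472]
tool_rot: [-3.14, 0.001, 1.312]
ft_force: [0.2, 0.2, -0.6]
grip_width: 0.0423
```

Call:
carry_out(commands=[[0, 0.98, -0.535, 0, 0], [0, 0.98, -0.535, 0, 0], [0, 0.94, -0.535, 0, 0], [0, 0, 0, 0, -1], [0, 0, 0, 0, -1]])

```text
clock: 10.02
position: [0.4624, 0.3287, 0.2468]
tool_rot: [-3.14, 0.001, 1.493]
ft_force: [0.3, -1.2, -1.1]
grip_width: 0.0424
```

Call:
carry_out(commands=[[0, 0, 0, 0, -1], [0, 0, 0, 0, -1], [0, 0, 0, 0, -1], [0, 0, 0, 0, -1], [0, 0, 0, 0, -1]])

```text
clock: 10.43
position: [0.4632, 0.3269, 0.2469]
tool_rot: [-3.139, 0.0, 1.927]
ft_force: [-0.3, 1.1, 0.0]
grip_width: 0.0424
```

Call:
carry_out(commands=[[0, 0, 0, 0, -1], [0, 0, 0, 0, -1], [0, 0, 0, 0, -1], [0, 0, 0, 0, -1], [0, 0, 0, 0, -1]])

```text
clock: 10.85
position: [0.4633, 0.3268, 0.247]
tool_rot: [-3.139, -0.001, 2.363]
ft_force: [-0.1, -0.2, -0.4]
grip_width: 0.0429
```

Call:
carry_out(commands=[[0, 0, 0, 0, -1], [0, 0, 0, 0, -1], [0, 0, 0, 0, -1], [0, 0, 0, 0, -1], [0, 0, 0, 0, -1]])

```text
clock: 11.27
position: [0.4633, 0.3268, 0.247]
tool_rot: [-3.14, -0.002, 2.8]
ft_force: [-0.1, 0.2, 0.2]
grip_width: 0.0424
```

Call:
carry_out(commands=[[0, 0, 0, 0, -1], [0, 0, 0, 0, -1], [0, 0, 0, 0, -1], [0, 0, 0, 0, -1], [0, 0, 0, 0, -0.3]])

```text
clock: 11.68
position: [0.4633, 0.3269, 0.247]
tool_rot: [-3.14, -0.002, -3.108]
ft_force: [-0.2, 0.1, 0.8]
grip_width: 0.0428
```

Call:
carry_out(commands=[[0, 0, 0, 0, 0], [0, 0, 0, 0, 0]])

```text
clock: 11.85
position: [0.4635, 0.327, 0.2474]
tool_rot: [-3.141, -0.001, -3.114]
ft_force: [-0.3, 0.3, -0.0]
grip_width: 0.0428
```

Run:
```python
from h import *
np.set_printoptions(precision=4,suppress=True)
r={}
for n in("scene","top"):
    im=robot.read_camera(n); cv2.imwrite(f"pics/{n}1.png",im[...,::-1])
    for t in("keyhole","post","cup","tray"):
        q=robot.tip_of(n,t); print(n,t,[(np.round(u["xy"],1),round(u["p"],2)) for u in q]); r[n,t]=q[0]["xy"] if q else None
for t,z in(("keyhole",.072),("post",.13),("cup",.084),("tray",.084)):
    try: print(t,tri(r["scene",t],r["top",t]),atz("scene",r["scene",t],z),atz("top",r["top",t],z))
    except Exception as e: print(t,e)
a=[]
for n,(x,y) in(("scene",proj("scene",[.55,-.169,.072]).astype(int)),("top",proj("top",[.55,-.169,.072]).astype(int))):
    im=cv2.imread(f"pics/{n}1.png"); z=cv2.resize(im[y-30:y+30,x-30:x+30],(300,300),interpolation=cv2.INTER_CUBIC)
    a.append(z); print(n,x,y)
    im=cv2.imread(f"pics/{n}1.png"); a.append(cv2.resize(im[y-75:y+75,x-75:x+75] if n=="scene" else im[y-75:y+75,x-75:x+75],(300,300)))
cv2.imwrite("pics/f.png",np.vstack([np.hstack(a[:2]),np.hstack(a[2:])]))
```

```text
scene keyhole [(array([282.7, 181.5]), 0.75)]
scene post [(array([473.9, 302.3]), 0.7), (array([301.6, 220.6]), 0.66), (array([298.1, 190. ]), 0.62)]
scene cup [(array([330.4, 175.7]), 0.66), (array([307.1, 220.1]), 0.64), (array([254.3, 173.1]), 0.6)]
scene tray [(array([310.5, 220.4]), 0.94)]
top keyhole [(array([344.8, 184.4]), 0.56), (array([409.1, 257.2]), 0.41), (array([301.9, 174.3]), 0.34)]
top post [(array([320.2, 174.4]), 0.59)]
top cup [(array([408.7, 196.4]), 0.86), (array([299.5, 171. ]), 0.69), (array([348.3, 250.2]), 0.57)]
top tray [(array([300.1, 173.8]), 0.97)]
keyhole (array([ 0.5565, -0.1612,  0.0923]), np.float64(0.010430639645685004)) [ 0.5483 -0.1827  0.072 ] [ 0.557  -0.1592  0.072 ]
post (array([0.5501, 0.1213, 0.1618]), np.float64(0.4293777239076518)) [0.5239 0.3341 0.13  ] [ 0.5693 -0.0939  0.13  ]
cup (array([ 0.4724, -0.2256,  0.0738]), np.float64(0.21494793608612367)) [ 0.4538 -0.1043  0.084 ] [ 0.5246 -0.3217  0.084 ]
tray (array([ 0.5826, -0.0406,  0.0717]), np.float64(0.004799040058747931)) [ 0.5873 -0.0311  0.084 ] [ 0.5813 -0.0428  0.084 ]
scene 285 184
top 348 187
```

View pics/f.png

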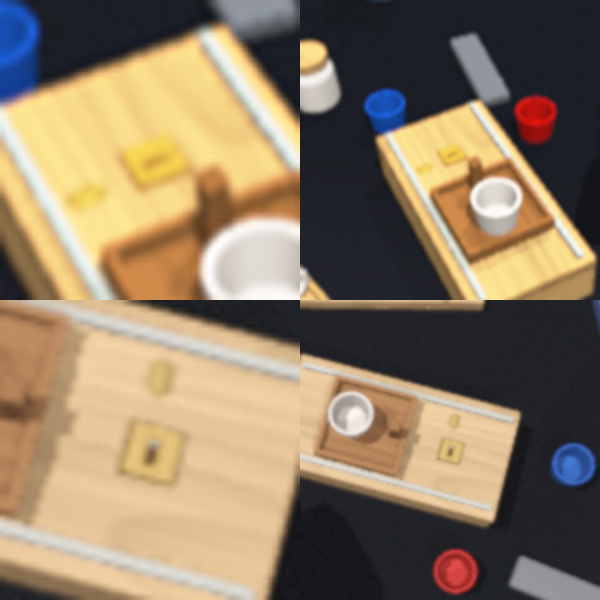

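Tray has moved to its detent with the cup standing; the lock shows at top crop (153,453) and scene crop (156,160).

Run:
```python
from h import *
np.set_printoptions(precision=4,suppress=True)
T=np.array([318+153/5-.5,157+153/5-.5]);S=np.array([255+156/5-.5,154+160/5-.5])
print(T,S,atz("top",T,.072),atz("scene",S,.072),tri(S,T))
# plate square by colour in both
for n in("top","scene"):
    im=cv2.imread(f"pics/{n}1.png"); x,y=proj(n,[.55,-.169,.072]).astype(int); q=9
    c=im[y-q:y+q,x-q:x+q].astype(int); s=c[...,2]-c[...,0]; 
    m=(s>np.percentile(s,60)); big=cv2.resize(s.astype(np.float32),None,fx=8,fy=8,interpolation=cv2.INTER_CUBIC)
    _,lab,st,ce=cv2.connectedComponentsWithStats((big>(0.5*np.median(big[:20])+0.5*np.percentile(big,92))).astype(np.uint8))
    k=1+np.argmax(st[1:,4]); rc=cv2.minAreaRect(np.argwhere(lab==k)[:,::-1].astype(np.int32))
    p=np.array(rc[0])/8-.5+[x-q,y-q]; print(n,p,np.array(rc[1])/8,rc[2],atz(n,p,.072))
# rails check: post measured in top
print(atz("top",(320.2,174.4),.13))
```

```text
[348.1 187.1] [285.7 185.5] [ 0.5499 -0.1678  0.072 ] [ 0.5518 -0.1663  0.072 ] (array([ 0.5504, -0.1681,  0.0696]), np.float64(0.000202430234636374))
top [347.9813 187.0444] [10.5998 10.4668] 15.422160148620605 [ 0.55   -0.1675  0.072 ]
scene [285.457  185.6457] [ 8.4935 11.6759] 68.49856567382812 [ 0.5526 -0.1663  0.072 ]
[ 0.5693 -0.0939  0.13  ]
```

Call:
carry_out(commands=[[0, 0, 0, 0.95, 0], [0, 0, 0, 0.95, 0], [0, 0, 0, 0.95, 0], [0, 0, 0, 0.95, 0], [0, 0, 0, 0, 0]])

```text
clock: 12.77
position: [0.461, 0.3257, 0.1295]
tool_rot: [-3.138, -0.007, -3.113]
ft_force: [-0.7, -0.3, 0.4]
grip_width: 0.0429
```

Run:
```python
from ov import *
o=robot.get_obs(); print(o["position"],o["ft_force"])
x,y=472,292; im=robot.read_camera("scene"); q=40
z=cv2.resize(im[y-q:y+q,x-q:x+q,::-1],(500,500),interpolation=cv2.INTER_CUBIC); cv2.imwrite("pics/g.png",z)
```

```text
[0.46096211 0.32570213 0.12949236] [-0.69105416 -0.31451124  0.43526591]
```

View pics/g.png

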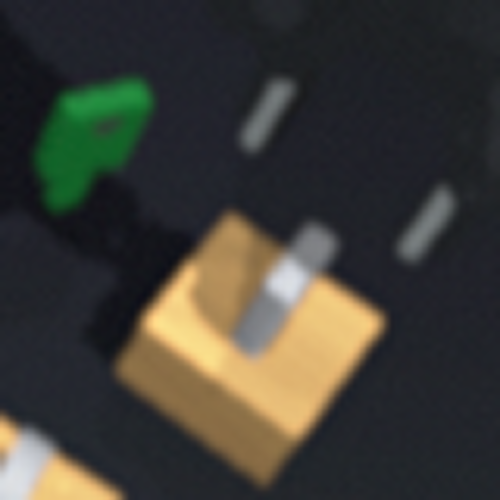

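The fingers straddle the bow evenly (bow top at crop 315,240; pads at 268,115 and 428,225). Going down and gripping.

Call:
carry_out(commands=[[0, -0.05, 0, 0.8, 0], [0, 0, 0, 0.8, 0], [0, 0, 0, 0.6, 0], [0, 0, 0, 0.35, 0], [0, 0, 0, 0, 0]])

```text
clock: 13.23
position: [0.4652, 0.3272, 0.0574]
tool_rot: [-3.141, -0.001, -3.113]
ft_force: [-1.5, 0.4, -0.3]
grip_width: 0.0428
```

Call:
carry_out(commands=[[0, 0, 0, 0, 0], [-1, 0, 0, 0, 0], [-1, 0, 0, 0, 0], [-1, 0, 0, 0, 0], [-1, 0, 0, 0, 0]], grip_force=40)

```text
clock: 13.65
position: [0.4663, 0.3278, 0.0591]
tool_rot: [3.141, 0.002, -3.113]
ft_force: [-1.1, -0.5, 7.4]
grip_width: 0.0094
```

Call:
carry_out(commands=[[-1, 0, 0, 0, 0], [-1, 0, 0, 0, 0], [-1, 0, 0, 0, 0]])

```text
clock: 13.9
position: [0.4663, 0.3278, 0.0591]
tool_rot: [3.141, 0.002, -3.113]
ft_force: [-1.7, -0.3, 7.2]
grip_width: 0.0098
```

Call:
carry_out(commands=[[-1, 0, 0, -0.4, 0], [-1, 0, 0, -1, 0], [-1, 0, 0, -1, 0], [-1, 0, 0, -1, 0], [-1, 0, 0, -1, 0]])

```text
clock: 14.32
position: [0.4653, 0.3273, 0.1917]
tool_rot: [3.141, 0.0, -3.113]
ft_force: [0.0, 0.9, -0.9]
grip_width: 0.0093
```

Call:
carry_out(commands=[[-1, 0, 0, -1, 0], [-1, 0, 0, -1, 0], [-1, -0.137, -0.976, 0, 0], [-1, -0.137, -0.976, 0, 0], [-1, -0.137, -0.976, 0, 0]])

```text
clock: 14.73
position: [0.4805, 0.2393, 0.2509]
tool_rot: [3.141, 0.002, -3.111]
ft_force: [1.0, 0.2, -1.1]
grip_width: 0.0094
```

Call:
carry_out(commands=[[-1, -0.137, -0.976, 0, 0], [-1, -0.137, -0.976, 0, 0], [-1, -0.137, -0.976, 0, 0], [-1, -0.137, -0.976, 0, 0], [-1, -0.137, -0.976, 0, 0]])

```text
clock: 15.15
position: [0.5051, 0.0928, 0.2504]
tool_rot: [3.142, 0.001, -3.112]
ft_force: [0.8, 0.8, -0.6]
grip_width: 0.0094
```

Call:
carry_out(commands=[[-1, -0.137, -0.976, 0, 0], [-1, -0.137, -0.976, 0, 0], [-1, -0.137, -0.976, 0, 0], [-1, -0.137, -0.976, 0, 0], [-1, -0.137, -0.976, 0, 0]])

```text
clock: 15.57
position: [0.5299, -0.0531, 0.2504]
tool_rot: [-3.141, 0.001, -3.113]
ft_force: [0.5, -0.4, -1.0]
grip_width: 0.0095
```

Call:
carry_out(commands=[[-1, -0.137, -0.976, 0, 0], [-1, -0.137, -0.976, 0, 0], [-1, -0.137, -0.976, 0, 0], [-1, -0.137, -0.976, 0, 0], [-1, 0, 0, 0, 1]])

```text
clock: 15.98
position: [0.5504, -0.173, 0.25]
tool_rot: [-3.14, 0.001, 3.081]
ft_force: [-1.3, 0.8, -0.9]
grip_width: 0.0094
```

Call:
carry_out(commands=[[-1, 0, 0, 0, 1], [-1, 0, 0, 0, 1], [-1, 0, 0, 0, 0.27], [-1, 0, 0, 0, 0], [-1, 0, 0, 0, 0]])

```text
clock: 16.4
position: [0.5497, -0.1681, 0.2501]
tool_rot: [-3.142, 0.0, 2.888]
ft_force: [-0.1, -0.4, -1.4]
grip_width: 0.0094
```

Call:
carry_out(commands=[[-1, 0, 0, 1, 0], [-1, 0, 0, 1, 0], [-1, 0, 0, 1, 0], [-1, 0, 0, 0.85, 0], [-1, 0, 0, 0, 0]])

```text
clock: 16.82
position: [0.5468, -0.1667, 0.1298]
tool_rot: [3.14, -0.007, 2.888]
ft_force: [-1.0, 0.6, -1.1]
grip_width: 0.0096
```

Call:
carry_out(commands=[[-1, 0, 0, 0, 0]])

```text
clock: 16.9
position: [0.549, -0.1677, 0.1339]
tool_rot: [3.141, -0.002, 2.887]
ft_force: [-0.2, -0.5, 0.2]
grip_width: 0.0094
```

Run:
```python
from ov import *
o=robot.get_obs(); p=o["position"]; print(p,o["ft_force"],o["tool_rot"])
x,y=287,178; im=robot.read_camera("scene"); q=30
z=cv2.resize(im[y-q:y+q,x-q:x+q,::-1],(600,600),interpolation=cv2.INTER_CUBIC)
w=z.copy()
yaw=o["tool_rot"][2]; box("scene",w,p[:2],yaw,.015,.005,p[2]-.023,p[2]+.019,(0,0,255),10,(x-q,y-q)); box("scene",w,p[:2],yaw,.006,.002,p[2]-.023,p[2]-.051,(0,255,0),10,(x-q,y-q))
box("scene",w,(.5505,-.168),-.257,.0067,.0027,.072,.072,(255,255,0),10,(x-q,y-q))
cv2.imwrite("pics/i.png",cv2.resize(np.hstack([z,w]),(800,400)))
im=robot.read_camera("top"); cv2.imwrite("pics/top2.png",im[...,::-1])
```

```text
[ 0.54900112 -0.16771175  0.13392225] [-0.19937726 -0.45665541  0.18684863] [ 3.14124019e+00 -2.31963723e-03  2.88686274e+00]
```

View pics/i.png

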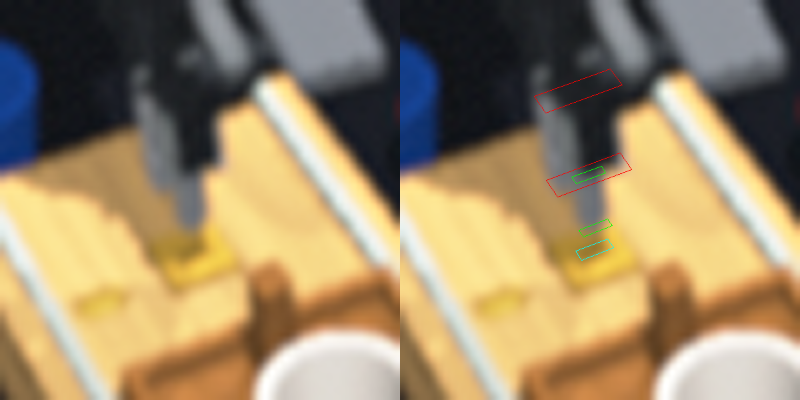

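Run:
```python
from h import *
im=robot.read_camera("scene").astype(int)
print(robot.get_obs()["position"])
for r in range(172,190): print(r,(im[r,276:298,0]-im[r,276:298,2]), )
g=im.sum(2)//3
for r in range(172,184): print(r,g[r,276:298])
for P in((.549,-.1677,.083),(.549,-.1677,.111),(.5505,-.168,.072),(.5505+.00967,-.168-.00257,.072),(.5505+.00257,-.168+.00967,.072)): print(P,proj("scene",P))
```

```text
[ 0.550973   -0.16864225  0.13635228]
172 [ 89  64  16  -6  -7  -6  -5  -6  -6  -5  11  32  44  70 100 111 112 113
 111 111 111 110]
173 [ 92  70  23  -4  -7  -6  -6  -5  -6  -3  31  76  97 101 108 112 112 111
 112 110 111 110]
174 [ 90  77  38   6  -2  -3  -4  -5  -7  -2  44 107 113 111 110 112 112 112
 112 111 111 111]
175 [ 91  85  60  32  20  15   3  -5  -8  -2  49 107 113 110 110 112 112 111
 112 112 111 110]
176 [ 90  90  80  64  55  43  16  -2  -8  -5  40 102 111 110 108 110 112 111
 112 112 112 112]
177 [ 88  91  89  85  82  66  28  -1  -8  -6  32  95 112 110 108 108 110 112
 111 112 112 112]
178 [ 87  89  91  91  90  75  37   3  -7  -7  24  89 110 109 108 107 108 110
 111 112 113 112]
179 [ 85  87  90  91  92  82  47   6  -9  -7  24  91 113 111 108 107 107 109
 109 112 113 112]
180 [ 83  87  89  91  91  85  58  16  -5  -2  38 107 124 116 111 108 108 107
 109 111 112 112]
181 [ 86  85  87  89  91  90  73  38  17  26  74 134 142 128 114 109 109 107
 107 108 110 112]
182 [ 96  85  86  89  92  95  89  72  62  71 113 157 158 143 123 114 110 107
 105 106 109 111]
183 [108  88  85 
[... 1353 characters left out ...]
 113 131 172 196 202 203 205 206 204
 201 195 191 190]
180 [130 132 136 138 140 138 133 121 116 114 135 173 192 199 201 204 205 207
 204 201 195 191]
181 [133 131 134 138 139 138 135 125 118 118 140 174 186 191 197 202 204 207
 207 205 201 196]
182 [145 129 132 134 136 135 133 126 122 122 145 174 182 184 188 197 203 205
 208 207 204 201]
183 [162 135 127 129 129 129 127 125 121 121 140 169 178 179 182 191 199 203
 206 207 207 203]
(0.549, -0.1677, 0.083) [285.80612171 181.63369872]
(0.549, -0.1677, 0.111) [284.79800346 173.68173307]
(0.5505, -0.168, 0.072) [285.65843334 184.89258878]
(0.56017, -0.17057, 0.072) [282.06145298 186.26704313]
(0.55307, -0.15833, 0.072) [287.28409562 187.38609831]
```

Call:
carry_out(commands=[[-1, 0.017, 0.04, 0.2, 0], [-1, 0, 0, 0.15, 0], [-1, 0, 0, 0.1, 0], [-1, 0, 0, 0.1, 0], [-1, 0, 0, 0, 0]], grip_force=60)

```text
clock: 17.47
position: [0.5502, -0.1671, 0.1176]
tool_rot: [3.142, 0.001, 2.885]
ft_force: [3.4, -1.1, -2.0]
grip_width: 0.0091
```

Call:
carry_out(commands=[[-1, 0, 0, 0.07, 0], [-1, 0, 0, 0.07, 0], [-1, 0, 0, 0, 0]])

```text
clock: 17.72
position: [0.5503, -0.1672, 0.1137]
tool_rot: [-3.141, 0.002, 2.885]
ft_force: [5.6, -2.0, -0.3]
grip_width: 0.0094
```

Tip is about 9 mm into the slot; a side force calls for ~1.2 mm toward +x. Correcting while pushing on with small wiggles.

Call:
carry_out(commands=[[-1, -0.025, 0, 0.08, 0.2], [-1, -0.015, 0, 0.08, -0.4], [-1, 0, 0, 0.08, 0.4], [-1, 0, 0, 0.08, -0.2], [-1, 0, 0, 0, 0]])

```text
clock: 18.13
position: [0.5507, -0.1673, 0.1038]
tool_rot: [-3.141, 0.0, 2.885]
ft_force: [3.6, -0.5, -2.3]
grip_width: 0.0091
```

Call:
carry_out(commands=[[-1, 0, 0, 0.08, 0.2], [-1, 0, 0, 0.08, -0.4], [-1, 0, 0, 0.08, 0.4], [-1, 0, 0, 0.08, -0.2], [-1, 0, 0, 0, 0]])

```text
clock: 18.55
position: [0.5508, -0.1674, 0.0951]
tool_rot: [-3.141, 0.001, 2.884]
ft_force: [1.0, -0.6, 8.9]
grip_width: 0.009
```

Call:
carry_out(commands=[[-1, -0.01, 0.02, 0.06, 0.3], [-1, 0, -0.04, 0.06, -0.6], [-1, 0, 0.04, 0.06, 0.6], [-1, 0, -0.02, 0, -0.3], [-1, 0, 0, 0, 0]])

```text
clock: 18.97
position: [0.5511, -0.1675, 0.0945]
tool_rot: [-3.14, 0.003, 2.885]
ft_force: [-17.8, 6.4, 65.8]
grip_width: 0.0093
```

Run:
```python
from ov import *
o=robot.get_obs(); p=o["position"]; print(p,o["ft_force"],o["tool_rot"],o["wrist_torque"])
x,y=287,178; im=robot.read_camera("scene"); q=30
z=cv2.resize(im[y-q:y+q,x-q:x+q,::-1],(500,500),interpolation=cv2.INTER_CUBIC)
cv2.imwrite("pics/j.png",z)
```

```text
[ 0.55113258 -0.16746473  0.09452603] [-17.78289604   6.39717967  65.78798968] [-3.14048369e+00  3.04988945e-03  2.88492956e+00] [ 1.53123829  4.00684768 -0.02036754]
```

View pics/j.png

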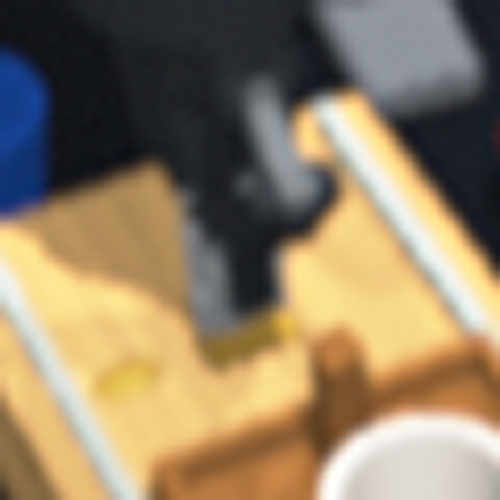

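The bow's shoulder sits on the brass plate (crop 245,335) and 66 N shows a hard stop: home. Easing the push, then turning.

Call:
carry_out(commands=[[-1, 0.01, 0, -0.08, 0], [-1, 0, 0, -0.08, 0], [-1, 0, 0, 0, 0], [-1, 0, 0, 0, 0]])

```text
clock: 19.35
position: [0.5509, -0.1673, 0.0951]
tool_rot: [-3.141, 0.001, 2.884]
ft_force: [-1.0, 1.3, 19.5]
grip_width: 0.0092
```

Call:
carry_out(commands=[[-1, 0, 0, 0, 0.5], [-1, 0, 0, 0, 0.6], [-1, 0, 0, 0, 0.6], [-1, 0, 0, 0, 0.6], [-1, 0, 0, 0, 0.6]])

```text
clock: 19.77
position: [0.5508, -0.1672, 0.095]
tool_rot: [3.141, 0.001, 2.628]
ft_force: [-2.2, 1.6, 20.9]
grip_width: 0.0093
```

```bash
python3 -c "
from h import *
o=robot.get_obs()
for k in('position','tool_rot','ft_force','wrist_torque'):print(o[k])"
```

```text
[ 0.55079453 -0.16716495  0.09503085]
[3.14147255e+00 7.71217124e-04 2.62849385e+00]
[-2.18596714  1.61540611 20.8777784 ]
[0.36901956 0.57157143 0.00422939]
```

Call:
carry_out(commands=[[-1, 0, 0, 0, 0.9], [-1, 0, 0, 0, 0.9], [-1, 0, 0, 0, 0.9], [-1, 0, 0, 0, 0.9], [-1, 0, 0, 0, 0.9]])

```text
clock: 20.18
position: [0.5507, -0.167, 0.095]
tool_rot: [3.141, 0.0, 2.235]
ft_force: [-3.4, 3.1, 20.7]
grip_width: 0.0086
```

Call:
carry_out(commands=[[-1, 0, 0, 0, 0.9], [-1, 0, 0, 0, 0.9], [-1, 0, 0, 0, 0.9], [-1, 0, 0, 0, 0.9], [-1, 0, 0, 0, 0]])

```text
clock: 20.6
position: [0.5507, -0.1668, 0.095]
tool_rot: [3.141, -0.0, 1.919]
ft_force: [-3.2, 2.4, 20.8]
grip_width: 0.009
```

```bash
python3 -c "
from h import *
o=robot.get_obs()
for k in('position','tool_rot','ft_force','wrist_torque'):print(o[k])"
```

```text
[ 0.55070423 -0.16683258  0.09504456]
[ 3.14086559e+00 -1.19839712e-04  1.91948454e+00]
[-3.24520198  2.44072154 20.79323526]
[0.59979525 0.5972154  0.06148   ]
```

Call:
carry_out(commands=[[-1, 0, 0, 0, 0.9], [-1, 0, 0, 0, 0.9], [-1, 0, 0, 0, 0.9], [-1, 0, 0, 0, 0.9], [-1, 0, 0, 0, 0.9]])

```text
clock: 21.02
position: [0.5508, -0.1667, 0.095]
tool_rot: [3.141, -0.001, 1.528]
ft_force: [-2.7, 3.4, 20.1]
grip_width: 0.0091
```

Call:
carry_out(commands=[[-1, 0, 0, 0, 0.8], [-1, 0, 0, 0, 0.8], [-1, 0, 0, 0, 0.7], [-1, 0, 0, 0, 0.5], [-1, 0, 0, 0, 0]])

```text
clock: 21.43
position: [0.551, -0.1667, 0.095]
tool_rot: [3.141, -0.001, 1.285]
ft_force: [-1.2, 3.2, 18.9]
grip_width: 0.0094
```

```bash
python3 -c "
from h import *
o=robot.get_obs()
for k in('position','tool_rot','ft_force','wrist_torque'):print(o[k])"
```

```text
[ 0.55098187 -0.16674553  0.0950217 ]
[ 3.14062555e+00 -8.71860828e-04  1.28469855e+00]
[-1.22983013  3.16077689 18.91030397]
[0.75788013 0.31464533 0.09127195]
```

Call:
carry_out(commands=[[-1, 0, 0, 0, 0.5], [-1, 0, 0, 0, 0.5], [-1, 0, 0, 0, 0.3], [-1, 0, 0, 0, 0], [-1, 0, 0, 0, 0]])

```text
clock: 21.85
position: [0.5512, -0.1668, 0.095]
tool_rot: [3.14, -0.001, 1.174]
ft_force: [-0.9, 2.5, 19.0]
grip_width: 0.0092
```

Run:
```python
from h import *
o=robot.get_obs()
for k in('position','tool_rot','ft_force','wrist_torque','joint_positions'):print(o[k])
im=robot.read_camera("scene"); x,y=290,190
a=cv2.resize(im[y-50:y+50,x-50:x+50,::-1],(400,400),interpolation=cv2.INTER_CUBIC)
b=cv2.resize(im[y-45:y+15,x-35:x+25,::-1],(400,400),interpolation=cv2.INTER_CUBIC)
cv2.imwrite("pics/k.png",np.hstack([a,b]))
```

```text
[ 0.55118319 -0.16675139  0.09502873]
[ 3.14038950e+00 -1.08321038e-03  1.17425402e+00]
[-0.8651384   2.54463895 18.95706265]
[0.77301363 0.15577572 0.26454879]
[-4.21318345e-01  5.07552530e-01 -2.42455016e-01  8.19612829e-01
  1.11268355e-03  1.54602160e+00]
```

View pics/k.png

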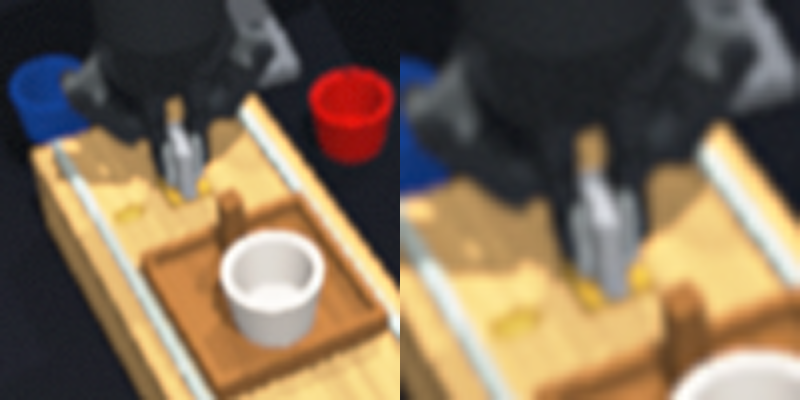

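The torque rose from 0.09 to 0.26 N m, so the lock is at its stop. The bow is seated and turned, and the cup is standing on the tray in its detent. Handing in.

```bash
python3 -c "
from h import *
print(robot.sign_off()); o=robot.get_obs(); print(o['clock'],o['position'],o['tool_rot'],o['wrist_torque'],o['grip_width'])"
```

```text
the job is handed in; nothing more can be done
None
the job is handed in; nothing more can be done
```

The job is handed in, at about 22 s of the 72 s allowed; `sign_off` reports no verdict. The tray went to its next detent with the cup standing on it. The rectangular-bow key was pushed home and is held turned clockwise against the stop.

Last checks:
- **Tray:** the gripped post moved 115 mm, and the force along the slide fell to about zero in the detent. The last picture shows the cup upright in the tray.
- **Key home:** the push met a hard stop at 66 N, which I eased to about 19 N. The tool height, 0.095 m, matched the value expected with the shoulder on the mouth. The picture before turning shows the bow down on the brass plate.
- **Lock turned:** the tool turned 1.71 rad. Spring torque was 0.06 to 0.09 N m on the way, then rose to 0.26 N m at the stop. The grip is 60 N, with the fingers about 9 mm apart on the 10 mm bow.

Some measurements disagreed:
- **Lock position:** the two cameras differed by about 2 mm. The keyhole network was up to 15 mm off, so I took the position from the pictures instead.
- **Side force:** about 6 N appeared while inserting the key. A 1.2 mm correction cleared it.
- **Not measured:** the cylinder angle was inferred from tool turn and torque. I did not re-check the other key and the bystanders at the end; no contact with them was noticed.

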